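# Load printing cuts into a galley and rack it

### The job

Put away the printing cuts: lay every cut on the bench, copper face up, into a nest of its own in the aluminium galley and press each one down until it is fully home. Then slide the loaded galley by its red grip into the rack, fully in against the stop, and let go. Leave the ink tin, composing stick and planing block where they are.

Things in the scene. Friction and masses are not known exactly. Their poses are not given: they have to be found in the camera images.
- cut1_mid (a point): Mounted printing cut (three or four alike; may be absent): light wood block 64 x 40 x 30 mm high, about 85 g, copper plate on top. The point is its centre, 15 mm above its underside; x along the 64 mm length, y along the 40 mm width, z out of the copper face. Starts lying copper up on the bench. Any cut fits any nest, either way round.
- cut2_mid (a point): Mounted printing cut (three or four alike; may be absent): light wood block 64 x 40 x 30 mm high, about 85 g, copper plate on top. The point is its centre, 15 mm above its underside; x along the 64 mm length, y along the 40 mm width, z out of the copper face. Starts lying copper up on the bench. Any cut fits any nest, either way round.
- cut3_mid (a point): Mounted printing cut (three or four alike; may be absent): light wood block 64 x 40 x 30 mm high, about 85 g, copper plate on top. The point is its centre, 15 mm above its underside; x along the 64 mm length, y along the 40 mm width, z out of the copper face. Starts lying copper up on the bench. Any cut fits any nest, either way round.
- cut4_mid (a point): Mounted printing cut (three or four alike; may be absent): light wood block 64 x 40 x 30 mm high, about 85 g, copper plate on top. The point is its centre, 15 mm above its underside; x along the 64 mm length, y along the 40 mm width, z out of the copper face. Starts lying copper up on the bench. Any cut fits any nest, either way round.
- nest1 (a point): Nest (pocket with a green floor) in the galley. The point: centre of its mouth, level with the galley's top face. 44 mm along the galley's x, 68 mm along its y, rim chamfered 3 mm; axes as the galley's. Each nest has a green floor on a stiff slide: raised at the start, 6 mm below the top face; it carries a cut's weight, sinks 10 mm to a hard stop when pushed with about 6 N or more, and stays where left.
- nest2 (a point): Nest (pocket with a green floor) in the galley. The point: centre of its mouth, level with the galley's top face. 44 mm along the galley's x, 68 mm along its y, rim chamfered 3 mm; axes as the galley's. A cut resting on the raised floor stands 24 mm proud of the galley's top face; pressed fully home, 14 mm.
- nest3 (a point): Nest (pocket with a green floor) in the galley. The point: centre of its mouth, level with the galley's top face. 44 mm along the galley's x, 68 mm along its y, rim chamfered 3 mm; axes as the galley's. The nests are alike, in a row 66 mm apart along the galley; nest4 is nearest the plain end.
- nest4 (a point): Nest (pocket with a green floor) in the galley. The point: centre of its mouth, level with the galley's top face. 44 mm along the galley's x, 68 mm along its y, rim chamfered 3 mm; axes as the galley's. Each takes one cut, lying across the galley.
- galley_mid (a point): The galley: loose aluminium tray 260 mm long (x), 84 mm wide (y), 24 mm high, about 0.7 kg, lying flat on the bench, with four nests along it. The point is the middle of its top face. x points to its plain end (130 mm from the point), which enters the rack first; the red grip is beyond the other end.
- galley_grip (a point): The galley's red upright grip fin, rigid with it: 14 mm thick (galley's y), 40 mm along x, from 6 to 56 mm above the bench. The point is 36 mm above the bench, 184 mm behind galley_mid (-x), so 54 mm outside the galley's end. It stands on a tongue 30 mm wide, 6 mm high. Axes as the galley's.
- bay (a point): Mouth of the tunnel in the low dark wooden rack (fixed, 78 mm high, 148 wide): 88 mm wide (y), 43 mm high, the bench its floor, solid stop 262 mm inside; x points in. The point: middle of the mouth, 24 mm above the bench. Brass cheeks 32 mm high flare out 34 mm from it. A cut not pressed home is too tall to enter. Galley home: galley_mid 132 mm inside, its end flush with the mouth, the fin outside.
- ink_tin: Bystander: closed ink tin, 80 mm across, about 58 mm high, origin under its centre.
- composing_stick: Bystander: steel composing stick lying flat, 220 x 50 x 19 mm, origin under its centre, x along its length.
- planer: Bystander: wooden planing block 150 x 70 x 45 mm, origin under its centre, x along its length.
Things that resemble listed ones, but are neither listed nor needed, are in the scene too. Leave any blue or yellow look-alike of the part that bears cut3_mid alone.

How it is judged:
On the way, in this order (a step that is already met when the one before it is completed fails the run):
1. every cut present is pressed home in a nest while the galley is still outside the rack (z of cut1_mid in the frame of galley_mid between -0.006 and 0.002 m and y of cut1_mid in the frame of galley_mid between -0.006 and 0.006 m and x of cut1_mid in the frame of galley_mid between -0.115 and 0.115 m and angle between each of cut1_mid, cut2_mid, cut3_mid, cut4_mid's own z axis and vertical below 0.12 rad and z of cut2_mid in the frame of galley_mid between -0.006 and 0.002 m and y of cut2_mid in the frame of galley_mid between -0.006 and 0.006 m and x of cut2_mid in the frame of galley_mid between -0.115 and 0.115 m and z of cut3_mid in the frame of galley_mid between -0.006 and 0.002 m and y of cut3_mid in the frame of galley_mid between -0.006 and 0.006 m and x of cut3_mid in the frame of galley_mid between -0.115 and 0.115 m and z of cut4_mid in the frame of galley_mid between -0.006 and 0.002 m and y of cut4_mid in the frame of galley_mid between -0.006 and 0.006 m and x of cut4_mid in the frame of galley_mid between -0.115 and 0.115 m and x of galley_mid in the frame of bay below -0.08 m), for 0.2 s.
2. the loaded galley is home in the bay (x of galley_mid in the frame of bay between 0.126 and 0.14 m and y of galley_mid in the frame of bay between -0.006 and 0.006 m and angle between the x axis of galley_mid and the x axis of bay, either way round below 0.06 rad and angle between galley_mid's own z axis and vertical below 0.05 rad), for 0.2 s.
At the end, for the whole second after the job is handed in: Every cut present lies copper face up (within 7 degrees) in a nest of the galley, pressed to within 3 mm of the bottom; the galley is in the bay within about 6 mm of the stop, straight within 3.5 degrees (all of step 2 and z of cut1_mid in the frame of galley_mid between -0.006 and 0.002 m and y of cut1_mid in the frame of galley_mid between -0.006 and 0.006 m and x of cut1_mid in the frame of galley_mid between -0.115 and 0.115 m and angle between each of cut1_mid, cut2_mid, cut3_mid, cut4_mid's own z axis and vertical below 0.12 rad and z of cut2_mid in the frame of galley_mid between -0.006 and 0.002 m and y of cut2_mid in the frame of galley_mid between -0.006 and 0.006 m and x of cut2_mid in the frame of galley_mid between -0.115 and 0.115 m and z of cut3_mid in the frame of galley_mid between -0.006 and 0.002 m and y of cut3_mid in the frame of galley_mid between -0.006 and 0.006 m and x of cut3_mid in the frame of galley_mid between -0.115 and 0.115 m and z of cut4_mid in the frame of galley_mid between -0.006 and 0.002 m and y of cut4_mid in the frame of galley_mid between -0.006 and 0.006 m and x of cut4_mid in the frame of galley_mid between -0.115 and 0.115 m); the robot touches nothing.
It fails at once if a bystander (ink tin, composing stick or planing block) is moved more than 40 mm (distance of any of ink_tin, composing_stick, planer from where it was at the start of the episode above 0.04 m).
Of cut1, cut2, cut3, cut4 only 3 to 4 are there at a start; the rules pass over those that are not, and their reading is None.
At some moment in a run one of cut1, cut2, cut3, cut4 may be knocked a few centimetres aside while the robot is not near it.
Once in a run the grip may slacken for a moment while it holds something.
It also fails if it takes over 210 s, if anything falls off the work surface, if the arm or the gripper's body presses on something with over 40 N, if the wrist force passes 120 N, or if a joint passes its speed limit or range.

### The arm

A 7-joint arm with a two-finger parallel gripper is mounted at the origin on the work surface. World frame = base frame: x ahead of the robot, y to its left, z up, the work surface at z = 0. Lengths are in m, angles in rad, forces in N, time in s.
With the tool pointing down it reaches from about 0.4 to 0.85 m from the base axis. Payload 10.4 kg.
Tool frame: the origin (TCP) lies between the finger pads; the fingertips stand 22 mm ahead of it and the grasp point (between the pads) lies 3 mm ahead of it (r.nose_length is the distance from the TCP to the fingertips, in m); z points along the fingers, y is the line along which they close (so a half turn about z gives the same grasp; the last joint's range is limited). The gripper opens to 87 mm and grips with 3 to 60 N. Pads are 19 mm wide; open, the fingers measure 117 mm over their backs; the gripper's body (75 mm by 190 mm) begins 51 mm behind the grasp point.
Start: joints at [1.302, 0.332, -0.065, 1.46, 0.022, 1.35, -0.088], TCP at [0.152, -0.606, 0.245] pointing down, gripper open.
Joint ranges: [-2.6, 2.6], [-0.5, 2.12], [-1.47, 1.34], [0.16, 2.42], [-1.27, 4.41], [0.06, 2.06], [-2.6, 2.6]. Speed limits (rad/s): [2.22, 2.22, 2.79, 2.79, 3.14, 3.14, 3.14].

### API

Orientations are given as a unit quaternion [x, y, z, w].
In Python, from bench import readout, cams, r gives the robot as it stands. The module is installed in compiled form; this text tells all that it offers.
- The arm moves only by the tool step_arm, never from a script. Its argument "deltas" is a list that holds one entry, the list of rows, each a list of 7 numbers: the turn, a rotation vector about the tool's x, y, z in rad, then the shift along the tool's x, y, z in m, then the opening in per cent of the stroke, from 0 (shut) to 100 (fully open). A call has 1 to 20 rows; each row is the pose to reach, as a shift and turn from the pose commanded when the call began, along the tool's axes at that moment; what a row does not reach only later rows make up. A row lasts 1/8 s, in which the tool goes at most 62.5 mm and 10.7 degrees, less where a joint would pass 70% of its speed; a pose out of reach is approached as far as the arm can. A call with a gripper value outside its range is refused whole. The fingers move at their own pace and stop on an object; "squeeze" is the grip in N (left out, the last holds). Time passes only in rows, so rows that repeat a pose let the fingers close. It gives the time, the measured TCP pose, the force, the opening and the grip force at its end, in the units of the state.
- readout.read_state(): the state, without advancing time (a new reading comes with each control period).
- cams.camera(name): name is "scene" or "side" or "wrist"; returns a dict with "img" (400x640x3 uint8, red, green, blue), "fx", "fy", "cx", "cy" (pixels), "origin" and "rotation" of the camera in the world; the wrist camera has in their place "T_tool_cam" (4x4, takes a point from camera to tool coordinates, whose origin is the TCP and whose axes are the flange's). Camera axes: x right, y up, looking along -z (the intrinsics and any distortion apply to the point x, -y, -z); pixel columns grow to the right and rows downward; lengths in m; the calibration is good to about 2 mm. A picture is of the moment at which its call begins: read the wrist's pose just before it. There is no depth.
- r.close_job(): hands the job in; it is judged then, once.
The state is a dict: "time": time; "joint_positions": joint angles; "joint_vel": joint speeds; "joint_torque": joint torques, N m; "ee_pos": TCP position; "eef_rot": TCP orientation; "ft_force": force on the tool from outside, world axes, zero at the start; "torque": the same for the moment, N m; "width": finger opening in m; "grip_force": force on a finger pad.
Only numpy, scipy, OpenCV 4.12 (cv2) and the standard library are available. Lean on these libraries where they do the work, as an engineer would, in place of code of your own. Each camera call takes 0.05 s, during which the arm holds its last target. There are 200 camera calls.

## Working session

There is one attempt and no reset: what is moved stays moved. The work goes in short steps, Python scripts to look and compute and a tool call to move; the robot and the scene stay as the last step left them, time stands still between calls to the robot, and variables do not carry over. Pictures are saved under pics/ and viewed, at most 14 in all, crops included, and the job is handed in when it is done.

Besides the shell and the picture viewer there is one more tool, called after "Request:" by a JSON object that holds its "fn" and its "kwargs", one argument or row to a line. step_arm: Moves the arm, as the interface text tells. Its arguments: {"type":"object","properties":{"deltas":{"type":"array"},"squeeze":{"type":"number"}},"required":["deltas"]}

```bash
mkdir -p pics; cat > h.py <<'E'
import numpy as np, cv2
from scipy.spatial.transform import Rotation as R
from bench import readout, cams, r
def snap(name,fn=None):
    s=readout.read_state(); c=cams.camera(name); c['s']=s
    if 'T_tool_cam' in c:
        T=np.eye(4); T[:3,:3]=R.from_quat(s['eef_rot']).as_matrix(); T[:3,3]=s['ee_pos']
        W=T@np.array(c['T_tool_cam']); c['origin']=W[:3,3]; c['rotation']=W[:3,:3]
    c['rotation']=np.array(c['rotation']); c['origin']=np.array(c['origin'])
    if fn: cv2.imwrite('pics/'+fn,cv2.cvtColor(c['img'],cv2.COLOR_RGB2BGR))
    return c
def ray(c,u,v,z):
    d=c['rotation']@np.array([(u-c['cx'])/c['fx'],-(v-c['cy'])/c['fy'],-1])
    return c['origin']+d*(z-c['origin'][2])/d[2]
def proj(c,p):
    q=c['rotation'].T@(np.array(p)-c['origin']); return c['cx']+c['fx']*q[0]/-q[2], c['cy']-c['fy']*q[1]/-q[2]
E
python3 - <<'E'
from h import *
for n in ['scene','side','wrist']:
    c=snap(n,n+'0.png'); print(n,{k:np.round(v,3).tolist() for k,v in c.items() if k not in('img','s')})
s=c['s']; print({k:np.round(v,3).tolist() for k,v in s.items()})
E
```

```text
scene {'fx': 368.841, 'fy': 368.841, 'cx': 314.913, 'cy': 198.802, 'origin': [0.974, 0.047, 0.869], 'rotation': [0.154, 0.207, 0.766, 0.589]}
side {'fx': 496.489, 'fy': 496.489, 'cx': 320.911, 'cy': 205.823, 'origin': [0.296, 0.834, 0.991], 'rotation': [-0.037, 0.386, 0.916, -0.101]}
wrist {'fx': 326.555, 'fy': 326.555, 'cx': 322.876, 'cy': 196.343, 'T_tool_cam': [[-0.0, 0.961, 0.278, 0.076], [1.0, 0.0, 0.0, 0.0], [0.0, 0.278, -0.961, -0.142], [0.0, 0.0, 0.0, 1.0]], 'origin': [0.226, -0.588, 0.385], 'rotation': [[0.243, 0.932, 0.27], [-0.97, 0.234, 0.066], [-0.001, -0.278, 0.961]]}
{'time': 0.1, 'joint_positions': [1.302, 0.333, -0.065, 1.461, 0.022, 1.35, -0.089], 'joint_vel': [0.001, -0.002, -0.0, -0.002, 0.0, -0.0, -0.0], 'joint_torque': [0.001, -62.455, 0.024, -39.072, -0.061, 0.037, 0.0], 'ee_pos': [0.152, -0.606, 0.244], 'eef_rot': [0.992, 0.123, -0.0, -0.001], 'ft_force': [-0.837, 0.38, -0.297], 'torque': [-0.018, 0.033, 0.001], 'grip_force': 0.0, 'width': 0.087}
```

```bash
sed -i "s/    c\['rotation'\]=np.array(c\['rotation'\]); /    q=np.array(c['rotation']); c['rotation']=q if q.ndim==2 else R.from_quat(q).as_matrix(); /" h.py; sed -n 10,12p h.py
```

```text
if fn: cv2.imwrite('pics/'+fn,cv2.cvtColor(c['img'],cv2.COLOR_RGB2BGR))
    return c
def ray(c,u,v,z):
```

View pics/scene0.png

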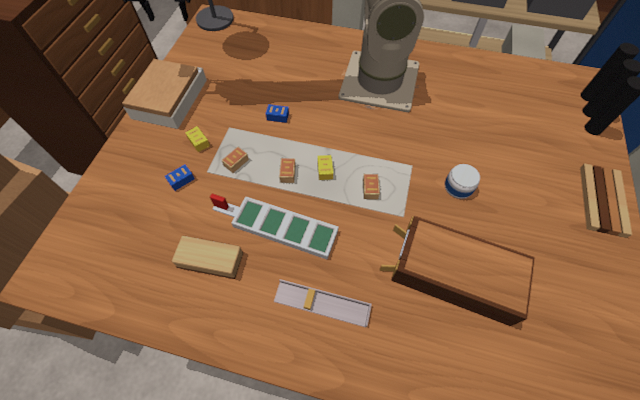

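View pics/side0.png

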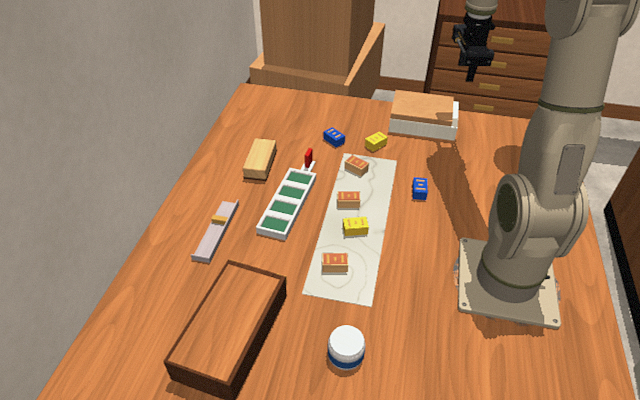

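The scene view shows copper-orange cuts at about (235,159), (287,169) and (371,185). The blue blocks at (277,113) and (180,177) and the yellow ones at (197,138) and (326,167) are look-alikes. Only the copper-topped blocks fit, and I count three. The galley is at (285,227) with its red grip at (219,202), and the rack mouth is on its left at (400,250). I'll measure these and make a confirming crop.

```bash
cat >> h.py <<'E'
def blobs(c,lo,hi,z,amin=40,lo2=None,hi2=None):
    hsv=cv2.cvtColor(c['img'],cv2.COLOR_RGB2HSV); m=cv2.inRange(hsv,lo,hi)
    if lo2: m|=cv2.inRange(hsv,lo2,hi2)
    m=cv2.morphologyEx(m,cv2.MORPH_CLOSE,np.ones((5,5)))
    out=[]
    for k in cv2.findContours(m,cv2.RETR_EXTERNAL,cv2.CHAIN_APPROX_NONE)[0]:
        if cv2.contourArea(k)<amin: continue
        w=np.array([ray(c,u,v,z)[:2] for u,v in k[:,0]+0.0])
        (x,y),(a,b),t=cv2.minAreaRect((w*1000).astype(np.float32))
        if a<b: a,b,t=b,a,t+90
        M=cv2.moments(k); out.append(dict(px=(int(M['m10']/M['m00']),int(M['m01']/M['m00'])),c=np.round([x/1000,y/1000],4),size=(round(a),round(b)),ang=round((t+90)%180-90,1)))
    return out
COP=((4,110,120),(13,255,255)); GRN=((60,60,40),(95,255,200))
E
python3 - <<'E'
from h import *
for n in ['scene','side']:
    c=snap(n); 
    hsv=cv2.cvtColor(c['img'],cv2.COLOR_RGB2HSV)
    for p in ([(290,165),(286,178),(371,188),(210,250),(180,300)] if n=='scene' else [(348,196),(335,258),(357,168),(100,250)]): print(p,hsv[p[1],p[0]])
    print(n,'cop');[print(b) for b in blobs(c,*COP,0.03)]
    print('grn');[print(b) for b in blobs(c,*GRN,0.018)]
    print('red');[print(b) for b in blobs(c,(0,180,90),(3,255,255),0.05,20,(174,180,90),(180,255,255))]
    if n=='scene':
        cv2.imwrite('pics/crop0.png',cv2.cvtColor(cv2.resize(c['img'][95:275,150:350],None,fx=4,fy=3.3,interpolation=cv2.INTER_CUBIC),cv2.COLOR_RGB2BGR))
        cr=c['img'][210:330,370:545]; cv2.imwrite('pics/crop1.png',cv2.cvtColor(cv2.resize(cr,None,fx=4.4,fy=4.4,interpolation=cv2.INTER_CUBIC),cv2.COLOR_RGB2BGR))
E
```

```text
(290, 165) [  9 141 168]
(286, 178) [ 15 122 107]
(371, 188) [ 18 139 184]
(210, 250) [ 20  93 187]
(180, 300) [ 13 147 167]
scene cop
{'px': (13, 189), 'c': array([ 0.6912, -0.8782]), 'size': (124, 55), 'ang': -5.9}
{'px': (360, 229), 'c': array([ 0.3837, -0.002 ]), 'size': (1461, 1180), 'ang': 90.0}
grn
{'px': (320, 237), 'c': array([ 0.6071, -0.0429]), 'size': (64, 41), 'ang': -5.0}
{'px': (296, 229), 'c': array([ 0.6011, -0.1089]), 'size': (64, 40), 'ang': -5.2}
{'px': (272, 221), 'c': array([ 0.5946, -0.1749]), 'size': (64, 40), 'ang': -4.9}
{'px': (249, 213), 'c': array([ 0.5891, -0.2409]), 'size': (63, 40), 'ang': -5.5}
red
{'px': (217, 200), 'c': array([ 0.5882, -0.3167]), 'size': (59, 26), 'ang': 72.8}
(348, 196) [ 19 161 222]
(335, 258) [ 21 157 235]
(357, 168) [ 16 134 133]
(100, 250) [ 19  36 149]
side cop
{'px': (486, 98), 'c': array([ 0.0546, -0.7814]), 'size': (384, 47), 'ang': 0.2}
{'px': (519, 80), 'c': array([-0.0453, -0.9613]), 'size': (241, 64), 'ang': -7.5}
{'px': (529, 58), 'c': array([-0.104 , -1.1546]), 'size': (197, 93), 'ang': -6.0}
{'px': (525, 31), 'c': array([-0.1222, -1.3844]), 'size': (222, 40), 'ang': -0.4}
{'px': (335, 254), 'c': array([ 0.3961, -0.5344]), 'size': (2045, 1215), 'ang': -85.8}
grn
{'px': (274, 223), 'c': array([ 0.6062, -0.0439]), 'size': (63, 38), 'ang': -5.6}
{'px': (283, 207), 'c': array([ 0.6005, -0.1096]), 'size': (63, 38), 'ang': -5.2}
{'px': (291, 192), 'c': array([ 0.594 , -0.1752]), 'size': (64, 37), 'ang': -5.1}
{'px': (299, 177), 'c': array([ 0.5879, -0.2413]), 'size': (64, 37), 'ang': -5.3}
red
{'px': (307, 157), 'c': array([ 0.5771, -0.3018]), 'size': (91, 16), 'ang': -83.9}
```

View pics/crop0.png

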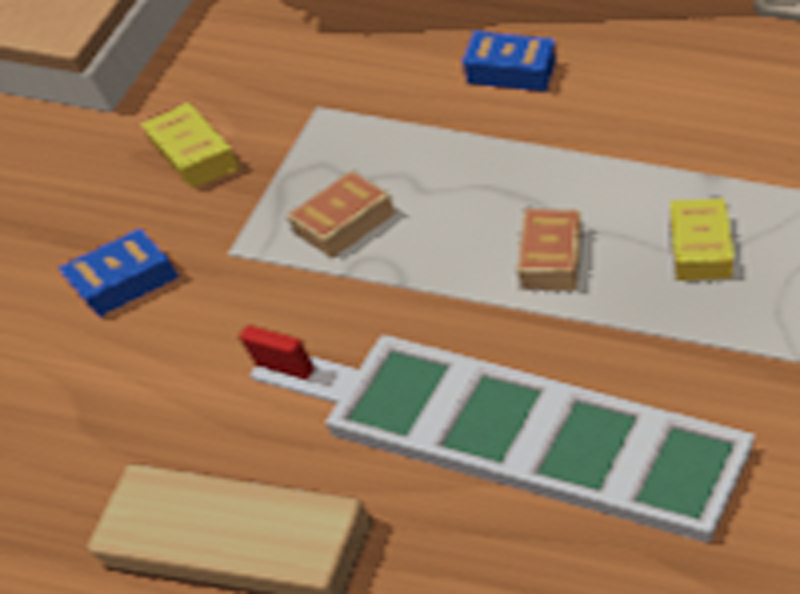

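View pics/crop1.png

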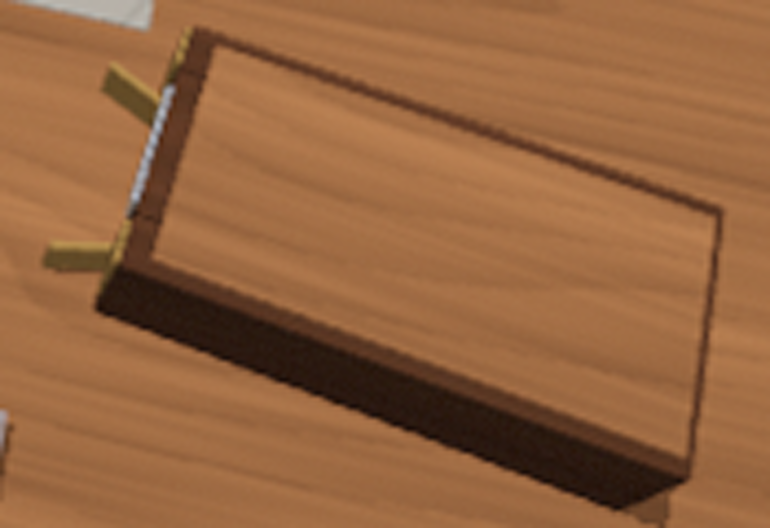

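The crops confirm three copper-topped cuts, with the yellow and blue look-alikes clearly different. The rack's top corners are visible at full-image (414,216), (397,269), (534,258) and (527,318).

```bash
cat >> h.py <<'E'
def cutat(c,u,v,w=22,z=0.03):
    u0,v0=max(0,int(u-w)),max(0,int(v-w)); d=dict(c); d['img']=c['img'].copy(); 
    m=np.zeros(d['img'].shape[:2],bool); m[v0:int(v+w),u0:int(u+w)]=1; d['img'][~m]=0
    return blobs(d,(2,90,60),(12,255,255),z)
E
python3 - <<'E'
from h import *
for n,ps in (('scene',[(235,157),(287,167),(371,182)]),('side',[(357,164),(348,197),(335,261)])):
    c=snap(n)
    for p in ps: print(n,cutat(c,*p))
    if n=='scene':
        k=[ray(c,370+a/4.4,210+b/4.4,.078)[:2] for a,b in [(193,28),(120,262),(722,210),(690,475)]]
        print(np.round(k,4)); 
        for a,b in ((0,1),(2,3),(0,2),(1,3)): d=k[b]-k[a]; print(a,b,np.hypot(*d),np.degrees(np.arctan2(d[1],d[0])))
    else: 
      for q in [(.59,.133,.078),(.73,.12,.078)]: print(proj(c,q))
E
```

```text
scene [{'px': (233, 156), 'c': array([ 0.4328, -0.3415]), 'size': (58, 34), 'ang': -25.6}]
scene [{'px': (286, 167), 'c': array([ 0.429 , -0.1859]), 'size': (57, 37), 'ang': 13.0}]
scene [{'px': (371, 182), 'c': array([0.4227, 0.0486]), 'size': (59, 35), 'ang': 17.1}]
[[0.522  0.1653]
 [0.6643 0.147 ]
 [0.5578 0.4404]
 [0.6993 0.4224]]
0 1 0.14343349185917337 -7.340229205203264
2 3 0.14266470280349677 -7.247039463795163
0 2 0.27736870752382164 82.59307509682907
1 3 0.27760091749160987 82.75184504276305
side [{'px': (353, 153), 'c': array([ 0.4618, -0.3522]), 'size': (195, 122), 'ang': 55.3}]
side [{'px': (348, 195), 'c': array([ 0.4306, -0.187 ]), 'size': (58, 33), 'ang': 13.0}, {'px': (329, 185), 'c': array([ 0.4917, -0.2042]), 'size': (117, 26), 'ang': -90.0}]
side [{'px': (334, 258), 'c': array([0.4218, 0.0472]), 'size': (56, 32), 'ang': 12.8}]
(np.float64(258.77043097295376), np.float64(260.0841813472245))
(np.float64(204.94933522348077), np.float64(246.01888465046983))
```

Request:
{"fn": "step_arm", "kwargs": {
  "deltas": [
    [[0, 0, 0.34, 0.453, -0.377, -0.106, 100], [0, 0, 0.34, 0.453, -0.377, -0.106, 100], [0, 0, 0.34, 0.453, -0.377, -0.106, 100], [0, 0, 0.34, 0.453, -0.377, -0.106, 100], [0, 0, 0.34, 0.453, -0.377, -0.106, 100], [0, 0, 0.34, 0.453, -0.377, -0.106, 100], [0, 0, 0.34, 0.453, -0.377, -0.106, 100], [0, 0, 0.34, 0.453, -0.377, -0.106, 100], [0, 0, 0.34, 0.453, -0.377, -0.106, 100], [0, 0, 0.34, 0.453, -0.377, -0.106, 100], [0, 0, 0.34, 0.453, -0.377, -0.106, 100], [0, 0, 0.34, 0.453, -0.377, -0.106, 100], [0, 0, 0.34, 0.453, -0.377, -0.106, 100], [0, 0, 0.34, 0.453, -0.377, -0.106, 100], [0, 0, 0.34, 0.453, -0.377, -0.106, 100]]
  ]
}}

```text
time: 2.22
ee_pos: [0.4995, -0.1308, 0.3506]
eef_rot: [0.999, -0.048, 0.0, 0.0]
ft_force: [0.5, 0.0, 0.9]
width: 0.0871
grip_force: 0.0
```

```bash
cat > look.py <<'E'
from h import *
import sys
def look(fn=None):
    c=snap('wrist',fn); s=c['s']; q=R.from_quat(s['eef_rot']).as_matrix()
    print('t',round(s['time'],2),'p',np.round(s['ee_pos'],4),'yaw',round(np.degrees(np.arctan2(q[1,0],q[0,0])),2),'w',round(s['width'],4),'F',np.round(s['ft_force'],1))
    return c
if __name__=='__main__':
    c=look(sys.argv[1] if len(sys.argv)>1 else None)
    for b in blobs(c,*GRN,0.018,200): print('grn',b)
    for p in [(.433,-.342),(.43,-.186),(.422,.048)]:
        u,v=proj(c,(*p,.03))
        if 0<u<640 and 0<v<400: print('cut',[b for b in cutat(c,u,v,36)])
E
python3 look.py w1.png
```

```text
t 2.23 p [ 0.4995 -0.1308  0.3506] yaw -5.45 w 0.0871 F [0.5 0.  0.9]
grn {'px': (251, 84), 'c': array([ 0.6074, -0.0421]), 'size': (64, 41), 'ang': -5.5}
grn {'px': (396, 83), 'c': array([ 0.5898, -0.2402]), 'size': (64, 41), 'ang': -5.3}
grn {'px': (347, 83), 'c': array([ 0.5954, -0.1742]), 'size': (65, 41), 'ang': -5.4}
grn {'px': (299, 83), 'c': array([ 0.6018, -0.1078]), 'size': (65, 41), 'ang': -5.5}
cut [{'px': (470, 188), 'c': array([ 0.433 , -0.3412]), 'size': (59, 34), 'ang': -25.7}]
cut [{'px': (364, 200), 'c': array([ 0.4304, -0.1862]), 'size': (58, 34), 'ang': 13.5}]
cut [{'px': (207, 218), 'c': array([0.4229, 0.0502]), 'size': (60, 35), 'ang': 13.1}]
```

View pics/w1.png

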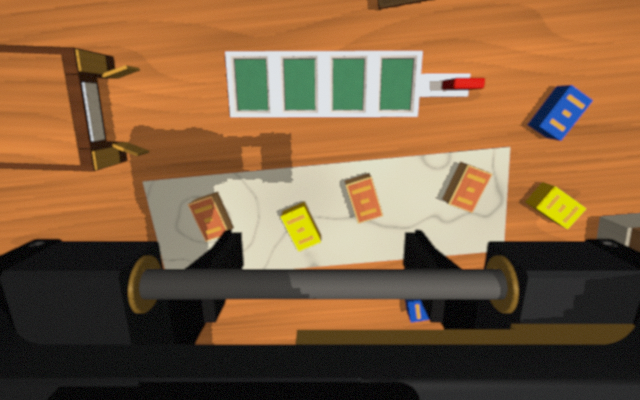

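The wrist view shows the three cuts at (470,188), (364,200) and (207,218), with the yellow one at (300,226) to be left alone, and the nests and rack mouth clearly. Positions agree across views, so I'll start with the middle cut.

```bash
cat > d.py <<'E'
from h import *
import sys
# usage: d.py x y z yaw_deg -> row deltas from current pose
s=readout.read_state(); M=R.from_quat(s['eef_rot']).as_matrix(); yaw=np.degrees(np.arctan2(M[1,0],M[0,0]))
for a in sys.argv[1:]:
    x,y,z,w=map(float,a.split(',')); 
    T=R.from_euler('z',w,degrees=True)*R.from_euler('x',180,degrees=True)
    print(a,'->',np.round((R.from_matrix(M).inv()*T).as_rotvec(),3),np.round(M.T@(np.array([x,y,z])-s['ee_pos']),4))
print('now',np.round(s['ee_pos'],4),round(yaw,2),'w',round(s['width'],4),'F',np.round(s['ft_force'],1))
E
python3 d.py .4302,-.1862,.13,13.3 .4302,-.1862,.034,13.3
```

```text
.4302,-.1862,.13,13.3 -> [ 0.    -0.    -0.327] [-0.0638  0.0618  0.2206]
.4302,-.1862,.034,13.3 -> [ 0.    -0.    -0.327] [-0.0638  0.0618  0.3166]
now [ 0.4996 -0.1307  0.3506] -5.44 w 0.087 F [-0.6  0.7  0.2]
```

Request:
{"fn": "step_arm", "kwargs": {
  "deltas": [
    [[0, 0, -0.327, -0.064, 0.062, 0.22, 100], [0, 0, -0.327, -0.064, 0.062, 0.22, 100], [0, 0, -0.327, -0.064, 0.062, 0.22, 100], [0, 0, -0.327, -0.064, 0.062, 0.22, 100], [0, 0, -0.327, -0.064, 0.062, 0.22, 100], [0, 0, -0.327, -0.064, 0.062, 0.26, 100], [0, 0, -0.327, -0.064, 0.062, 0.29, 100], [0, 0, -0.327, -0.064, 0.062, 0.316, 100], [0, 0, -0.327, -0.064, 0.062, 0.316, 100], [0, 0, -0.327, -0.064, 0.062, 0.316, 100], [0, 0, -0.327, -0.064, 0.062, 0.316, 20], [0, 0, -0.327, -0.064, 0.062, 0.316, 20], [0, 0, -0.327, -0.064, 0.062, 0.316, 20], [0, 0, -0.327, -0.064, 0.062, 0.316, 20], [0, 0, -0.327, -0.064, 0.062, 0.316, 20], [0, 0, -0.327, -0.064, 0.062, 0.316, 20]]
  ],
  "squeeze": 25
}}

```text
time: 4.28
ee_pos: [0.4302, -0.186, 0.0345]
eef_rot: [0.993, 0.116, -0.0, -0.0]
ft_force: [-0.2, 0.3, 0.0]
width: 0.0396
grip_force: 25.0
```

```bash
python3 d.py .4302,-.1862,.13,13.3 .6018,-.1088,.13,-5.4 .6018,-.1088,.042,-5.4
```

```text
.4302,-.1862,.13,13.3 -> [-0.     0.     0.001] [-0.      0.0002 -0.0955]
.6018,-.1088,.13,-5.4 -> [-0.     0.     0.327] [ 0.1848 -0.0356 -0.0955]
.6018,-.1088,.042,-5.4 -> [-0.     0.     0.327] [ 0.1848 -0.0356 -0.0075]
now [ 0.4302 -0.186   0.0345] 13.34 w 0.0396 F [-0.2  0.3  0. ]
```

Request:
{"fn": "step_arm", "kwargs": {
  "deltas": [
    [[0, 0, 0, 0, 0, -0.05, 20], [0, 0, 0, 0, 0, -0.095, 20], [0, 0, 0.1, 0.05, -0.01, -0.095, 20], [0, 0, 0.2, 0.1, -0.02, -0.095, 20], [0, 0, 0.3, 0.15, -0.03, -0.095, 20], [0, 0, 0.327, 0.185, -0.036, -0.095, 20], [0, 0, 0.327, 0.185, -0.036, -0.095, 20], [0, 0, 0.327, 0.185, -0.036, -0.08, 20], [0, 0, 0.327, 0.185, -0.036, -0.06, 20], [0, 0, 0.327, 0.185, -0.036, -0.04, 20], [0, 0, 0.327, 0.185, -0.036, -0.03, 20], [0, 0, 0.327, 0.185, -0.036, -0.025, 20], [0, 0, 0.327, 0.185, -0.036, -0.02, 20], [0, 0, 0.327, 0.185, -0.036, -0.018, 20], [0, 0, 0.327, 0.185, -0.036, -0.018, 20]]
  ]
}}

```text
time: 6.15
ee_pos: [0.6021, -0.1083, 0.0528]
eef_rot: [0.999, -0.047, 0.0, 0.0]
ft_force: [0.3, -0.1, 0.3]
width: 0.0396
grip_force: 25.0
```

Request:
{"fn": "step_arm", "kwargs": {
  "deltas": [
    [[0, 0, 0, 0, 0, 0.001, 20], [0, 0, 0, 0, 0, 0.002, 20], [0, 0, 0, 0, 0, 0.002, 20]]
  ]
}}

```text
time: 6.52
ee_pos: [0.6022, -0.1083, 0.0509]
eef_rot: [0.999, -0.047, 0.0, 0.0]
ft_force: [-1.1, -0.2, 4.0]
width: 0.0401
grip_force: 25.0
```

Request:
{"fn": "step_arm", "kwargs": {
  "deltas": [
    [[0, 0, 0, 0, 0, 0, 64], [0, 0, 0, 0, 0, 0, 64], [0, 0, 0, 0, 0, 0, 64], [0, 0, 0, 0, 0, -0.03, 64], [0, 0, 0, 0, 0, -0.05, 64], [0, 0, 0, 0, 0, -0.05, 0], [0, 0, 0, 0, 0, -0.05, 0], [0, 0, 0, 0, 0, -0.05, 0], [0, 0, 0, 0, 0, -0.05, 0], [0, 0, 0, 0, 0, -0.05, 0], [0, 0, 0, 0, 0, -0.03, 0], [0, 0, 0, 0, 0, -0.022, 0], [0, 0, 0, 0, 0, -0.018, 0], [0, 0, 0, 0, 0, -0.014, 0], [0, 0, 0, 0, 0, -0.011, 0], [0, 0, 0, 0, 0, -0.009, 0]]
  ]
}}

```text
time: 8.52
ee_pos: [0.6019, -0.1083, 0.0603]
eef_rot: [0.999, -0.047, -0.0, 0.0]
ft_force: [-11.3, 1.5, 22.8]
width: 0.0003
grip_force: 11.5
```

Request:
{"fn": "step_arm", "kwargs": {
  "deltas": [
    [[0, 0, 0, 0, 0, 0.0005, 0], [0, 0, 0, 0, 0, 0.001, 0], [0, 0, 0, 0, 0, 0.001, 0]]
  ]
}}

```text
time: 8.9
ee_pos: [0.6019, -0.1083, 0.0604]
eef_rot: [0.999, -0.047, 0.0, 0.0]
ft_force: [-10.6, 1.2, 18.8]
width: 0.0003
grip_force: 9.7
```

```bash
python3 d.py .5,-.15,.35,-5.4
```

```text
.5,-.15,.35,-5.4 -> [ 0.001 -0.     0.   ] [-0.0975  0.0513 -0.2896]
now [ 0.6019 -0.1083  0.0604] -5.4 w 0.0003 F [-10.6   1.2  18.8]
```

Request:
{"fn": "step_arm", "kwargs": {
  "deltas": [
    [[0, 0, 0, 0, 0, -0.06, 0], [0, 0, 0, -0.03, 0.02, -0.12, 100], [0, 0, 0, -0.06, 0.04, -0.18, 100], [0, 0, 0, -0.0975, 0.051, -0.235, 100], [0, 0, 0, -0.0975, 0.051, -0.29, 100], [0, 0, 0, -0.0975, 0.051, -0.29, 100], [0, 0, 0, -0.0975, 0.051, -0.29, 100]]
  ]
}}

```text
time: 9.78
ee_pos: [0.5004, -0.1499, 0.3488]
eef_rot: [0.999, -0.047, 0.001, 0.0]
ft_force: [-0.1, -0.8, -1.1]
width: 0.0523
grip_force: 0.0
```

```bash
python3 look.py w2.png; python3 - <<'E'
from h import *
import cv2
i=cv2.imread('pics/w2.png'); cv2.imwrite('pics/w2c.png',cv2.resize(i[20:260,160:520],None,fx=2.2,fy=2.2,interpolation=cv2.INTER_CUBIC))
E
```

```text
t 9.78 p [ 0.5004 -0.1499  0.3488] yaw -5.4 w 0.0523 F [-0.1 -0.8 -1.1]
grn {'px': (382, 86), 'c': array([ 0.5891, -0.2401]), 'size': (64, 41), 'ang': -5.4}
grn {'px': (334, 86), 'c': array([ 0.5953, -0.1741]), 'size': (64, 41), 'ang': -5.4}
grn {'px': (237, 86), 'c': array([ 0.6078, -0.0419]), 'size': (64, 41), 'ang': -5.4}
cut [{'px': (456, 193), 'c': array([ 0.4332, -0.3407]), 'size': (58, 34), 'ang': -25.1}]
cut []
cut [{'px': (194, 221), 'c': array([0.4225, 0.0504]), 'size': (61, 36), 'ang': 12.3}]
```

View pics/w2c.png

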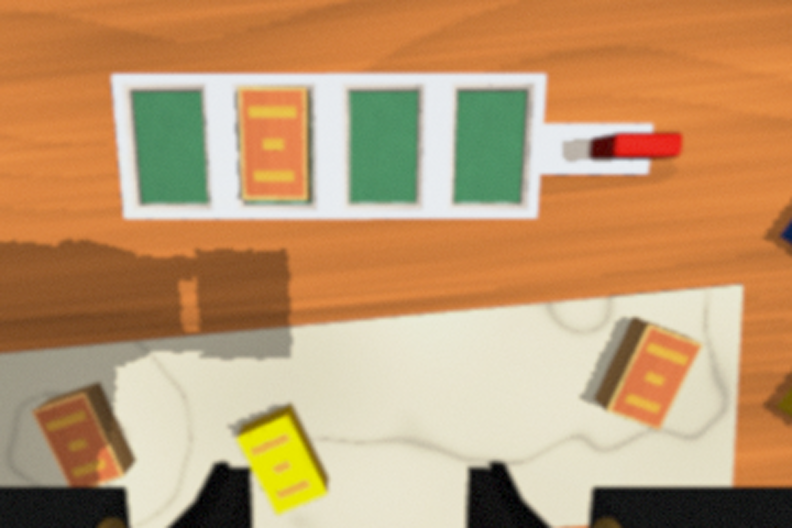

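The first cut sits square in nest 3 at crop (274,145), and the galley has not moved. Next is the cut at (.433,-.341).

```bash
python3 d.py .4331,-.341,.13,-25.4 .4331,-.341,.034,-25.4
```

```text
.4331,-.341,.13,-25.4 -> [-0.     0.001  0.349] [-0.0486  0.1967  0.2175]
.4331,-.341,.034,-25.4 -> [-0.     0.001  0.349] [-0.0485  0.1967  0.3135]
now [ 0.5001 -0.1498  0.3475] -5.38 w 0.0564 F [-0.2 -0.3 -0.2]
```

Request:
{"fn": "step_arm", "kwargs": {
  "deltas": [
    [[0, 0, 0.1, -0.014, 0.055, 0.03, 100], [0, 0, 0.25, -0.03, 0.12, 0.09, 100], [0, 0, 0.349, -0.0485, 0.197, 0.15, 100], [0, 0, 0.349, -0.0485, 0.197, 0.21, 100], [0, 0, 0.349, -0.0485, 0.197, 0.217, 100], [0, 0, 0.349, -0.0485, 0.197, 0.217, 100], [0, 0, 0.349, -0.0485, 0.197, 0.26, 100], [0, 0, 0.349, -0.0485, 0.197, 0.29, 100], [0, 0, 0.349, -0.0485, 0.197, 0.313, 100], [0, 0, 0.349, -0.0485, 0.197, 0.313, 100], [0, 0, 0.349, -0.0485, 0.197, 0.313, 20], [0, 0, 0.349, -0.0485, 0.197, 0.313, 20], [0, 0, 0.349, -0.0485, 0.197, 0.313, 20], [0, 0, 0.349, -0.0485, 0.197, 0.313, 20], [0, 0, 0.349, -0.0485, 0.197, 0.313, 20], [0, 0, 0.349, -0.0485, 0.197, 0.313, 20]]
  ],
  "squeeze": 25
}}

```text
time: 11.82
ee_pos: [0.4332, -0.3415, 0.0356]
eef_rot: [0.976, -0.22, 0.0, 0.0]
ft_force: [-0.7, 0.5, 0.6]
width: 0.0396
grip_force: 25.0
```

```bash
python3 d.py .589,-.2405,.13,-5.4 .589,-.2405,.0525,-5.4
```

```text
.589,-.2405,.13,-5.4 -> [ 0.    -0.    -0.349] [ 0.0974 -0.158  -0.0944]
.589,-.2405,.0525,-5.4 -> [ 0.    -0.    -0.349] [ 0.0974 -0.158  -0.0169]
now [ 0.4332 -0.3415  0.0356] -25.4 w 0.0396 F [-0.7  0.5  0.6]
```

Request:
{"fn": "step_arm", "kwargs": {
  "deltas": [
    [[0, 0, 0, 0, 0, -0.05, 20], [0, 0, 0, 0, 0, -0.094, 20], [0, 0, -0.1, 0.03, -0.045, -0.094, 20], [0, 0, -0.2, 0.06, -0.09, -0.094, 20], [0, 0, -0.3, 0.085, -0.135, -0.094, 20], [0, 0, -0.349, 0.0975, -0.158, -0.094, 20], [0, 0, -0.349, 0.0975, -0.158, -0.094, 20], [0, 0, -0.349, 0.0975, -0.158, -0.08, 20], [0, 0, -0.349, 0.0975, -0.158, -0.06, 20], [0, 0, -0.349, 0.0975, -0.158, -0.04, 20], [0, 0, -0.349, 0.0975, -0.158, -0.03, 20], [0, 0, -0.349, 0.0975, -0.158, -0.025, 20], [0, 0, -0.349, 0.0975, -0.158, -0.02, 20], [0, 0, -0.349, 0.0975, -0.158, -0.017, 20], [0, 0, -0.349, 0.0975, -0.158, -0.0155, 20], [0, 0, -0.349, 0.0975, -0.158, -0.0155, 20]]
  ]
}}

```text
time: 13.82
ee_pos: [0.5893, -0.2406, 0.0515]
eef_rot: [0.999, -0.047, 0.0, 0.0]
ft_force: [-0.9, -0.1, 3.0]
width: 0.0399
grip_force: 25.0
```

Request:
{"fn": "step_arm", "kwargs": {
  "deltas": [
    [[0, 0, 0, 0, 0, 0, 64], [0, 0, 0, 0, 0, 0, 64], [0, 0, 0, 0, 0, 0, 64], [0, 0, 0, 0, 0, -0.03, 64], [0, 0, 0, 0, 0, -0.05, 64], [0, 0, 0, 0, 0, -0.05, 0], [0, 0, 0, 0, 0, -0.05, 0], [0, 0, 0, 0, 0, -0.05, 0], [0, 0, 0, 0, 0, -0.05, 0], [0, 0, 0, 0, 0, -0.05, 0], [0, 0, 0, 0, 0, -0.03, 0], [0, 0, 0, 0, 0, -0.022, 0], [0, 0, 0, 0, 0, -0.018, 0], [0, 0, 0, 0, 0, -0.014, 0], [0, 0, 0, 0, 0, -0.011, 0], [0, 0, 0, 0, 0, -0.009, 0], [0, 0, 0, 0, 0, -0.008, 0], [0, 0, 0, 0, 0, -0.008, 0]]
  ]
}}

```text
time: 16.08
ee_pos: [0.5893, -0.2407, 0.0604]
eef_rot: [0.999, -0.047, 0.0, 0.0]
ft_force: [-6.1, 2.7, 13.4]
width: 0.0004
grip_force: 6.8
```

```bash
python3 d.py .5,-.1,.35,-5.4
```

```text
.5,-.1,.35,-5.4 -> [ 0.001 -0.001  0.   ] [-0.102  -0.1315 -0.2897]
now [ 0.5893 -0.2407  0.0604] -5.4 w 0.0004 F [-6.1  2.7 13.4]
```

Request:
{"fn": "step_arm", "kwargs": {
  "deltas": [
    [[0, 0, 0, 0, 0, -0.06, 0], [0, 0, 0, -0.03, -0.03, -0.12, 100], [0, 0, 0, -0.06, -0.07, -0.17, 100], [0, 0, 0, -0.08, -0.1, -0.22, 100], [0, 0, 0, -0.102, -0.131, -0.27, 100], [0, 0, 0, -0.102, -0.131, -0.29, 100], [0, 0, 0, -0.102, -0.131, -0.29, 100], [0, 0, 0, -0.102, -0.131, -0.29, 100]]
  ]
}}

```text
time: 17.08
ee_pos: [0.4998, -0.1009, 0.3483]
eef_rot: [0.999, -0.047, -0.0, 0.0]
ft_force: [0.6, 0.3, -1.4]
width: 0.0626
grip_force: 0.0
```

```bash
python3 look.py w3.png; python3 d.py .4225,.05,.13,12.7 .4225,.05,.034,12.7
```

```text
t 17.07 p [ 0.4998 -0.1009  0.3483] yaw -5.42 w 0.0626 F [ 0.6  0.3 -1.4]
grn {'px': (369, 81), 'c': array([ 0.5953, -0.1742]), 'size': (65, 41), 'ang': -5.4}
grn {'px': (272, 81), 'c': array([ 0.6078, -0.0421]), 'size': (65, 41), 'ang': -5.4}
cut []
cut []
cut [{'px': (227, 217), 'c': array([0.4225, 0.0497]), 'size': (61, 35), 'ang': 14.1}]
.4225,.05,.13,12.7 -> [-0.     0.001 -0.316] [-0.0908 -0.143   0.218 ]
.4225,.05,.034,12.7 -> [-0.     0.001 -0.316] [-0.0907 -0.143   0.314 ]
now [ 0.4996 -0.101   0.3479] -5.43 w 0.0666 F [ 0.5  0.2 -0. ]
```

Request:
{"fn": "step_arm", "kwargs": {
  "deltas": [
    [[0, 0, -0.1, -0.02, -0.04, 0.03, 100], [0, 0, -0.25, -0.05, -0.09, 0.09, 100], [0, 0, -0.32, -0.091, -0.143, 0.15, 100], [0, 0, -0.32, -0.091, -0.143, 0.21, 100], [0, 0, -0.32, -0.091, -0.143, 0.217, 100], [0, 0, -0.32, -0.091, -0.143, 0.217, 100], [0, 0, -0.32, -0.091, -0.143, 0.26, 100], [0, 0, -0.32, -0.091, -0.143, 0.29, 100], [0, 0, -0.32, -0.091, -0.143, 0.314, 100], [0, 0, -0.32, -0.091, -0.143, 0.314, 100], [0, 0, -0.32, -0.091, -0.143, 0.314, 20], [0, 0, -0.32, -0.091, -0.143, 0.314, 20], [0, 0, -0.32, -0.091, -0.143, 0.314, 20], [0, 0, -0.32, -0.091, -0.143, 0.314, 20], [0, 0, -0.32, -0.091, -0.143, 0.314, 20], [0, 0, -0.32, -0.091, -0.143, 0.314, 20]]
  ],
  "squeeze": 25
}}

```text
time: 19.12
ee_pos: [0.4227, 0.0503, 0.0351]
eef_rot: [0.994, 0.113, -0.0, 0.0]
ft_force: [-0.7, -1.5, 1.2]
width: 0.0394
grip_force: 25.0
```

```bash
python3 d.py .6076,-.0422,.13,-5.4 .6076,-.0422,.0525,-5.4
```

```text
.6076,-.0422,.13,-5.4 -> [0.   0.   0.32] [ 0.1595  0.1315 -0.0949]
.6076,-.0422,.0525,-5.4 -> [0.   0.   0.32] [ 0.1595  0.1315 -0.0174]
now [0.4227 0.0503 0.0351] 12.94 w 0.0394 F [-0.7 -1.5  1.2]
```

Request:
{"fn": "step_arm", "kwargs": {
  "deltas": [
    [[0, 0, 0, 0, 0, -0.05, 20], [0, 0, 0, 0, 0, -0.095, 20], [0, 0, 0.1, 0.045, 0.035, -0.095, 20], [0, 0, 0.2, 0.09, 0.07, -0.095, 20], [0, 0, 0.3, 0.13, 0.11, -0.095, 20], [0, 0, 0.32, 0.1595, 0.1315, -0.095, 20], [0, 0, 0.32, 0.1595, 0.1315, -0.095, 20], [0, 0, 0.32, 0.1595, 0.1315, -0.08, 20], [0, 0, 0.32, 0.1595, 0.1315, -0.06, 20], [0, 0, 0.32, 0.1595, 0.1315, -0.04, 20], [0, 0, 0.32, 0.1595, 0.1315, -0.03, 20], [0, 0, 0.32, 0.1595, 0.1315, -0.025, 20], [0, 0, 0.32, 0.1595, 0.1315, -0.02, 20], [0, 0, 0.32, 0.1595, 0.1315, -0.017, 20], [0, 0, 0.32, 0.1595, 0.1315, -0.0155, 20], [0, 0, 0.32, 0.1595, 0.1315, -0.0155, 20]]
  ]
}}

```text
time: 21.12
ee_pos: [0.6078, -0.0421, 0.0509]
eef_rot: [0.999, -0.047, 0.0, 0.0]
ft_force: [-0.9, 0.6, 2.0]
width: 0.0393
grip_force: 25.0
```

Request:
{"fn": "step_arm", "kwargs": {
  "deltas": [
    [[0, 0, 0, 0, 0, 0, 56], [0, 0, 0, 0, 0, 0, 56], [0, 0, 0, 0, 0, 0, 56], [0, 0, 0, 0, 0, -0.03, 56], [0, 0, 0, 0, 0, -0.05, 56], [0, 0, 0, 0, 0, -0.05, 0], [0, 0, 0, 0, 0, -0.05, 0], [0, 0, 0, 0, 0, -0.05, 0], [0, 0, 0, 0, 0, -0.05, 0], [0, 0, 0, 0, 0, -0.05, 0], [0, 0, 0, 0, 0, -0.03, 0], [0, 0, 0, 0, 0, -0.022, 0], [0, 0, 0, 0, 0, -0.018, 0], [0, 0, 0, 0, 0, -0.014, 0], [0, 0, 0, 0, 0, -0.011, 0], [0, 0, 0, 0, 0, -0.009, 0], [0, 0, 0, 0, 0, -0.008, 0], [0, 0, 0, 0, 0, -0.008, 0]]
  ]
}}

```text
time: 23.38
ee_pos: [0.6077, -0.042, 0.0603]
eef_rot: [0.999, -0.047, 0.0, 0.0]
ft_force: [-10.9, 0.0, 19.6]
width: 0.0005
grip_force: 10.2
```

```bash
python3 d.py .5,-.05,.35,-5.4
```

```text
.5,-.05,.35,-5.4 -> [ 0.001 -0.     0.   ] [-0.1063  0.0183 -0.2897]
now [ 0.6077 -0.042   0.0603] -5.4 w 0.0005 F [-10.9   0.   19.6]
```

Now I'll lift off and look from a spot that shows both the galley and the rack mouth.

Request:
{"fn": "step_arm", "kwargs": {
  "deltas": [
    [[0, 0, 0, 0, 0, -0.06, 0], [0, 0, 0, -0.03, 0.005, -0.12, 100], [0, 0, 0, -0.06, 0.01, -0.18, 100], [0, 0, 0, -0.09, 0.015, -0.24, 100], [0, 0, 0, -0.106, 0.018, -0.29, 100], [0, 0, 0, -0.106, 0.018, -0.29, 100], [0, 0, 0, -0.106, 0.018, -0.29, 100], [0, 0, 0, -0.106, 0.018, -0.29, 100]]
  ]
}}

```text
time: 24.38
ee_pos: [0.5002, -0.05, 0.3469]
eef_rot: [0.999, -0.047, -0.001, -0.0]
ft_force: [0.6, -0.3, 0.1]
width: 0.0625
grip_force: 0.0
```

```bash
python3 look.py w4.png; python3 - <<'E'
from h import *
i=cv2.imread('pics/w4.png'); cv2.imwrite('pics/w4c.png',cv2.resize(i[0:230,0:400],None,fx=2,fy=2,interpolation=cv2.INTER_CUBIC))
c=snap('side','s4.png'); cv2.imwrite('pics/s4c.png',cv2.cvtColor(cv2.resize(c['img'][130:330,150:350],None,fx=3,fy=3,interpolation=cv2.INTER_CUBIC),cv2.COLOR_RGB2BGR))
E
```

```text
t 24.38 p [ 0.5002 -0.05    0.3469] yaw -5.38 w 0.0625 F [ 0.6 -0.3  0.1]
grn {'px': (407, 77), 'c': array([ 0.5954, -0.1744]), 'size': (64, 41), 'ang': -5.5}
cut []
cut []
cut []
```

View pics/w4c.png

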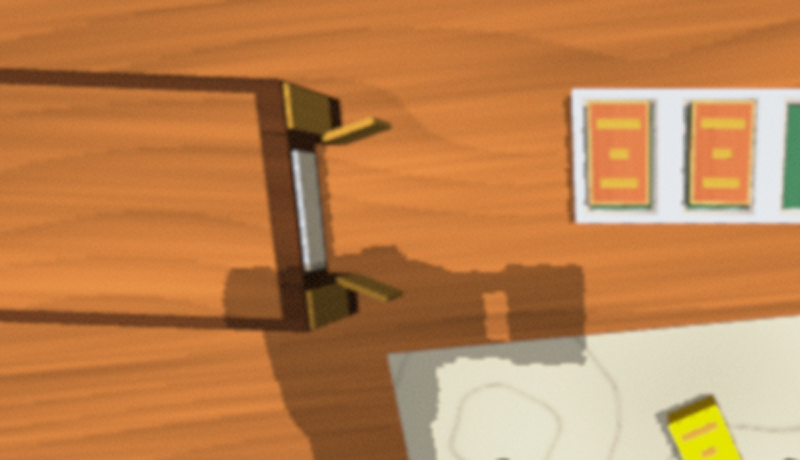

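View pics/s4c.png

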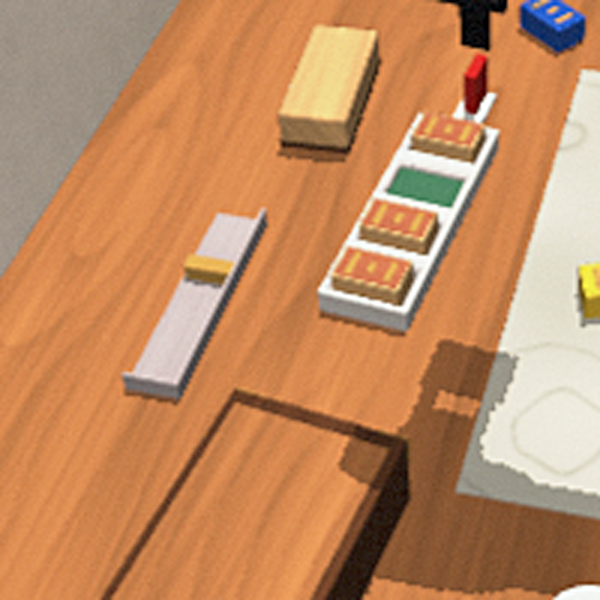

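All three cuts are home and level, in crop w4c at (620,155) and (722,155) and in nest 1 in the side crop. The rack's front corners are at w4 pixels (141,40) and (154,164). I'll compute the bay axis from several views.

```bash
python3 - <<'E'
from h import *
c=snap('wrist'); P=lambda *a:[ray(c,x/2,y/2,z)[:2] for x,y,z in a]
def rep(n,a,b): d=b-a; print(n,np.round(a,4),np.round(b,4),'mid',np.round((a+b)/2,4),'len',round(np.hypot(*d),4),'ang',round(np.degrees(np.arctan2(d[1],d[0])),2))
a,b,e,f=P((282,80,.078),(308,328,.078),(0,70,.078),(0,313,.078)); rep('wr front',b,a); rep('edgeA',a,e); rep('edgeB',b,f)
a,b=P((388,122,.032),(400,295,.032)); rep('cheek tips',b,a)
a,b=P((328,138,.032),(340,278,.032)); rep('cheek roots',b,a)
s=snap('side'); rep('side front',*[ray(s,150+x/3,130+y/3,.078)[:2] for x,y in [(405,440),(235,393)]])
a,b=P((574,90,.024),(576,222,.024)); rep('galley end',b,a)
E
```

```text
wr front [0.5205 0.1644] [0.6637 0.1449] mid [0.5921 0.1547] len 0.1444 ang -7.74
edgeA [0.6637 0.1449] [0.684  0.3045] mid [0.6738 0.2247] len 0.1609 ang 82.74
edgeB [0.5205 0.1644] [0.5482 0.3562] mid [0.5344 0.2603] len 0.1938 ang 81.78
cheek tips [0.5311 0.1197] [0.6424 0.1052] mid [0.5868 0.1125] len 0.1123 ang -7.43
cheek roots [0.5466 0.1588] [0.6366 0.1463] mid [0.5916 0.1525] len 0.0908 ang -7.93
side front [0.5168 0.1664] [0.659  0.1516] mid [0.5879 0.159 ] len 0.143 ang -5.98
galley end [ 0.5684 -0.0078] [ 0.6513 -0.0168] mid [ 0.6099 -0.0123] len 0.0834 ang -6.2
```

```bash
python3 -c "
from h import *
print(np.round(readout.read_state()['joint_positions'],3))
c=snap('scene')
for n,lo,hi,z in (('planer',(15,60,120),(28,125,255),.045),):
    pass
p=ray(c,208,256,.045); print('planer',p, 'stick',ray(c,323,303,.019))
print('redtop', [ (b['px'],b['c']) for b in blobs(snap('side'),(0,180,90),(4,255,255),.056,15,(174,180,90),(180,255,255))])
"; python3 d.py .5812,-.3244,.2,84.6
```

```text
[ 0.614  0.065 -0.63   1.574  0.038  1.516 -1.682]
planer [ 0.73308392 -0.28707107  0.045     ] stick [0.7636835  0.00265881 0.019     ]
redtop [((307, 157), array([ 0.5746, -0.2948]))]
.5812,-.3244,.2,84.6 -> [-1.000e-03  0.000e+00 -1.571e+00] [0.1063 0.2657 0.1479]
now [ 0.5004 -0.05    0.348 ] -5.39 w 0.0839 F [-0.4 -0.5  0.2]
```

Request:
{"fn": "step_arm", "kwargs": {
  "deltas": [
    [[0, 0, -0.18, 0.012, 0.03, 0.0, 100], [0, 0, -0.36, 0.024, 0.06, 0.0, 100], [0, 0, -0.54, 0.036, 0.09, 0.0, 100], [0, 0, -0.72, 0.048, 0.12, 0.0, 100], [0, 0, -0.9, 0.06, 0.15, 0.02, 100], [0, 0, -1.08, 0.072, 0.18, 0.04, 100], [0, 0, -1.26, 0.084, 0.21, 0.07, 100], [0, 0, -1.44, 0.096, 0.24, 0.1, 100], [0, 0, -1.57, 0.106, 0.266, 0.15, 100], [0, 0, -1.57, 0.106, 0.266, 0.15, 100], [0, 0, -1.57, 0.106, 0.266, 0.15, 100]]
  ]
}}

```text
time: 26.05
ee_pos: [0.5815, -0.3239, 0.1996]
eef_rot: [0.74, 0.672, 0.001, 0.0]
ft_force: [0.6, 0.5, 1.0]
width: 0.0869
grip_force: 0.0
```

```bash
python3 - <<'E'
from look import *
c=look('w5.png')
for b in blobs(c,(0,150,70),(4,255,255),.056,15,(172,150,70),(180,255,255)): print(b)
for b in blobs(c,*GRN,.018,150): print('g',b)
print(np.round(readout.read_state()['joint_positions'],2), proj(c,(.5812,-.3244,.056)))
E
python3 d.py .5812,-.3244,.038,84.6
```

```text
t 26.05 p [ 0.5815 -0.3239  0.1996] yaw 84.51 w 0.0869 F [0.6 0.5 1. ]
{'px': (321, 185), 'c': array([ 0.5816, -0.3198]), 'size': (45, 13), 'ang': 84.5}
g {'px': (321, 19), 'c': array([ 0.5948, -0.1782]), 'size': (66, 32), 'ang': -5.5}
[ 0.86  0.51 -0.6   1.38  0.29  1.34  0.16] (np.float64(321.99822138505453), np.float64(190.42141340636633))
.5812,-.3244,.038,84.6 -> [ 0.003  0.    -0.001] [-0.0007 -0.0011  0.1625]
now [ 0.5819 -0.3237  0.2006] 84.56 w 0.087 F [0.4 0.2 0.2]
```

View pics/w5.png

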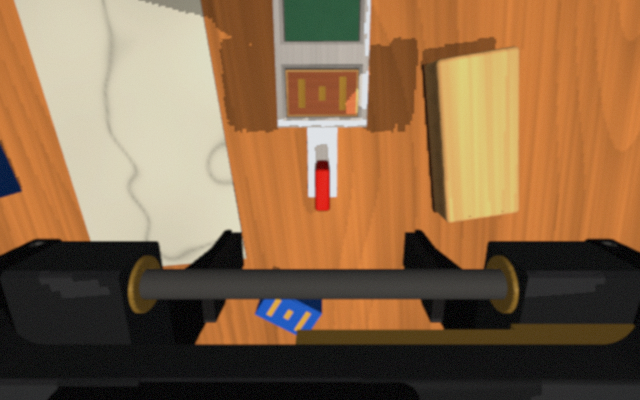

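The fin at (321,185) lies centred between the open fingers. The blue block at (290,312) and the planer at (480,130) are clear of the jaws.

Request:
{"fn": "step_arm", "kwargs": {
  "deltas": [
    [[0, 0, 0, -0.0005, -0.0005, 0.05, 100], [0, 0, 0, -0.0005, -0.0005, 0.1, 100], [0, 0, 0, -0.0005, -0.0005, 0.14, 100], [0, 0, 0, -0.0005, -0.0005, 0.162, 100], [0, 0, 0, -0.0005, -0.0005, 0.162, 100], [0, 0, 0, -0.0005, -0.0005, 0.162, 5], [0, 0, 0, -0.0005, -0.0005, 0.162, 5], [0, 0, 0, -0.0005, -0.0005, 0.162, 5], [0, 0, 0, -0.0005, -0.0005, 0.162, 5], [0, 0, 0, -0.0005, -0.0005, 0.162, 5], [0, 0, 0, -0.0005, -0.0005, 0.162, 5], [0, 0, 0, -0.0005, -0.0005, 0.162, 5], [0, 0, 0, -0.0005, -0.0005, 0.162, 5]]
  ],
  "squeeze": 50
}}

```text
time: 27.72
ee_pos: [0.5803, -0.3253, 0.0365]
eef_rot: [0.74, 0.673, -0.0, 0.0]
ft_force: [0.1, 0.0, 0.6]
width: 0.0151
grip_force: 1.5
```

```bash
python3 d.py .5445,-.2059,.039,82.5 .5852,.1034,.039,82.5
```

```text
.5445,-.2059,.039,82.5 -> [0.    0.    0.036] [ 0.1154 -0.047  -0.0025]
.5852,.1034,.039,82.5 -> [0.    0.    0.036] [ 0.4272 -0.0358 -0.0025]
now [ 0.5803 -0.3253  0.0365] 84.56 w 0.0151 F [0.1 0.  0.6]
```

Request:
{"fn": "step_arm", "kwargs": {
  "deltas": [
    [[0, 0, 0, 0, 0, 0, 5], [0, 0, 0, 0, 0, 0, 5], [0, 0, 0, 0, 0, 0, 5]]
  ]
}}

```text
time: 28.1
ee_pos: [0.5804, -0.3253, 0.0366]
eef_rot: [0.74, 0.673, 0.0, 0.0]
ft_force: [-0.0, 0.1, -1.4]
width: 0.0138
grip_force: 50.0
```

Request:
{"fn": "step_arm", "kwargs": {
  "deltas": [
    [[0, 0, 0.004, 0.005, -0.003, 0, 5], [0, 0, 0.01, 0.012, -0.007, 0, 5], [0, 0, 0.016, 0.022, -0.012, 0, 5], [0, 0, 0.022, 0.032, -0.017, 0, 5], [0, 0, 0.028, 0.042, -0.022, 0, 5], [0, 0, 0.032, 0.052, -0.027, 0, 5], [0, 0, 0.036, 0.062, -0.032, 0, 5], [0, 0, 0.036, 0.072, -0.037, 0, 5], [0, 0, 0.036, 0.082, -0.042, 0, 5], [0, 0, 0.036, 0.092, -0.047, 0, 5], [0, 0, 0.036, 0.102, -0.047, 0, 5], [0, 0, 0.036, 0.11, -0.047, 0, 5], [0, 0, 0.036, 0.115, -0.047, 0, 5], [0, 0, 0.036, 0.115, -0.047, 0, 5]]
  ]
}}

```text
time: 29.85
ee_pos: [0.5446, -0.2051, 0.0365]
eef_rot: [0.751, 0.66, 0.0, -0.0]
ft_force: [-0.8, 1.9, -2.8]
width: 0.0135
grip_force: 50.0
```

```bash
cat > g.py <<'E'
from look import *
look(); t0=None
for n in ('scene','side','wrist'):
    c=snap(n)
    g=[b for b in blobs(c,*GRN,.018,60) if b['size'][0]>45]
    for b in g: print(n,'nest2',b['c'],b['ang'],b['size'])
cv2.imwrite('pics/w6.png',cv2.cvtColor(c['img'],cv2.COLOR_RGB2BGR))
E
python3 g.py
```

```text
t 29.85 p [ 0.5446 -0.2051  0.0365] yaw 82.56 w 0.0135 F [-0.8  1.9 -2.8]
scene nest2 [ 0.5647 -0.0545] -7.7 (63, 40)
side nest2 [ 0.5631 -0.0551] -7.3 (64, 37)
```

View pics/w6.png

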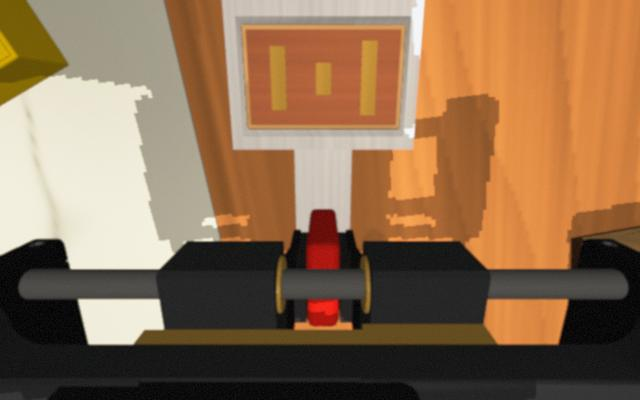

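The grip is firm and the galley is aligned with the bay axis. I'll push in carefully and check the force on the way.

Request:
{"fn": "step_arm", "kwargs": {
  "deltas": [
    [[0, 0, 0, 0.008, 0, 0, 5], [0, 0, 0, 0.016, 0, 0, 5], [0, 0, 0, 0.024, 0, 0, 5], [0, 0, 0, 0.032, 0, 0, 5], [0, 0, 0, 0.04, 0, 0, 5], [0, 0, 0, 0.048, 0, 0, 5], [0, 0, 0, 0.056, 0, 0, 5], [0, 0, 0, 0.064, 0, 0, 5], [0, 0, 0, 0.072, 0, 0, 5], [0, 0, 0, 0.08, 0, 0, 5]]
  ]
}}

```text
time: 31.3
ee_pos: [0.555, -0.1265, 0.0365]
eef_rot: [0.752, 0.659, -0.0, 0.0]
ft_force: [-0.5, -3.8, -4.7]
width: 0.0135
grip_force: 50.0
```

```bash
python3 g.py; python3 d.py .5852,.1034,.037,82.5; python3 - <<'E'
import sys; sys.path.insert(0,'.')
from h import *
s=snap('scene'); cv2.imwrite('pics/s6.png',cv2.cvtColor(cv2.resize(s['img'][170:330,230:430],None,fx=4,fy=3.7,interpolation=cv2.INTER_CUBIC),cv2.COLOR_RGB2BGR))
E
```

```text
t 31.3 p [ 0.555  -0.1265  0.0365] yaw 82.5 w 0.0135 F [-0.5 -3.8 -4.7]
scene nest2 [0.5752 0.0254] -7.5 (63, 40)
side nest2 [0.5737 0.0248] -7.3 (64, 38)
.5852,.1034,.037,82.5 -> [ 0.    -0.002  0.001] [ 2.308e-01  3.000e-04 -1.000e-04]
now [ 0.5551 -0.1255  0.0365] 82.58 w 0.0137 F [ 0.5  2.2 -4.7]
```

Request:
{"fn": "step_arm", "kwargs": {
  "deltas": [
    [[0, 0, 0, 0.01, 0, 0, 5], [0, 0, 0, 0.02, 0, 0, 5], [0, 0, 0, 0.03, 0, 0, 5], [0, 0, 0, 0.04, 0, 0, 5], [0, 0, 0, 0.05, 0, 0, 5], [0, 0, 0, 0.06, 0, 0, 5], [0, 0, 0, 0.07, 0, 0, 5], [0, 0, 0, 0.08, 0, 0, 5], [0, 0, 0, 0.09, 0, 0, 5], [0, 0, 0, 0.1, 0, 0, 5], [0, 0, 0, 0.11, 0, 0, 5], [0, 0, 0, 0.12, 0, 0, 5], [0, 0, 0, 0.13, 0, 0, 5], [0, 0, 0, 0.14, 0, 0, 5], [0, 0, 0, 0.15, 0, 0, 5], [0, 0, 0, 0.16, 0, 0, 5]]
  ]
}}

```text
time: 33.55
ee_pos: [0.5759, 0.0323, 0.0365]
eef_rot: [0.752, 0.659, -0.0, 0.0]
ft_force: [-0.2, -3.8, -3.7]
width: 0.014
grip_force: 50.0
```

Request:
{"fn": "step_arm", "kwargs": {
  "deltas": [
    [[0, 0, 0, 0.01, 0, 0, 5], [0, 0, 0, 0.02, 0, 0, 5], [0, 0, 0, 0.03, 0, 0, 5], [0, 0, 0, 0.04, 0, 0, 5], [0, 0, 0, 0.05, 0, 0, 5], [0, 0, 0, 0.058, 0, 0, 5], [0, 0, 0, 0.063, 0, 0, 5], [0, 0, 0, 0.067, 0, 0, 5], [0, 0, 0, 0.07, 0, 0, 5]]
  ]
}}

```text
time: 34.67
ee_pos: [0.585, 0.101, 0.0365]
eef_rot: [0.752, 0.659, -0.0, 0.0]
ft_force: [-1.0, -3.5, -3.6]
width: 0.0134
grip_force: 50.0
```

Nearly home, and only sliding friction so far. I'll creep in to the stop.

Request:
{"fn": "step_arm", "kwargs": {
  "deltas": [
    [[0, 0, 0, 0.001, 0, 0, 5], [0, 0, 0, 0.002, 0, 0, 5], [0, 0, 0, 0.003, 0, 0, 5], [0, 0, 0, 0.004, 0, 0, 5], [0, 0, 0, 0.004, 0, 0, 5]]
  ]
}}

```text
time: 35.3
ee_pos: [0.5856, 0.1019, 0.0365]
eef_rot: [0.753, 0.658, -0.001, 0.001]
ft_force: [-4.0, -12.8, 1.3]
width: 0.0137
grip_force: 50.0
```

Request:
{"fn": "step_arm", "kwargs": {
  "deltas": [
    [[0, 0, 0, 0.001, 0, 0, 5], [0, 0, 0, 0.002, 0, 0, 5], [0, 0, 0, 0.002, 0, 0, 5]]
  ]
}}

```text
time: 35.67
ee_pos: [0.5857, 0.1019, 0.0365]
eef_rot: [0.753, 0.658, -0.003, 0.002]
ft_force: [-5.6, -18.4, 5.5]
width: 0.0136
grip_force: 50.0
```

```bash
python3 d.py .5852,.1034,.037,82.5; python3 - <<'E'
from h import *
s=snap('scene'); cv2.imwrite('pics/s7.png',cv2.cvtColor(cv2.resize(s['img'][170:330,340:540],None,fx=4,fy=3.7,interpolation=cv2.INTER_CUBIC),cv2.COLOR_RGB2BGR))
E
```

```text
.5852,.1034,.037,82.5 -> [-0.001  0.006 -0.004] [ 0.0014 -0.0007 -0.0005]
now [0.5857 0.1019 0.0365] 82.28 w 0.0136 F [ -5.6 -18.4   5.5]
```

It is hard against the stop. I'll relax the push, open, and rise.

Request:
{"fn": "step_arm", "kwargs": {
  "deltas": [
    [[0, 0, 0, -0.002, 0, 0, 5], [0, 0, 0, -0.004, 0, 0, 5], [0, 0, 0, -0.004, 0, 0, 50], [0, 0, 0, -0.004, 0, 0, 50], [0, 0, 0, -0.004, 0, 0, 50], [0, 0, 0, -0.004, 0, 0, 50], [0, 0, 0, -0.004, 0, -0.03, 50], [0, 0, 0, -0.004, 0, -0.07, 50], [0, 0, 0, -0.01, 0, -0.12, 50], [0, 0, 0, -0.07, 0, -0.18, 50], [0, 0, 0, -0.13, 0, -0.24, 50], [0, 0, 0, -0.13, 0, -0.28, 50], [0, 0, 0, -0.13, 0, -0.28, 50], [0, 0, 0, -0.13, 0, -0.28, 50]]
  ]
}}

```text
time: 37.48
ee_pos: [0.569, -0.0219, 0.317]
eef_rot: [0.752, 0.659, 0.0, 0.001]
ft_force: [0.1, 0.0, -0.8]
width: 0.0437
grip_force: 0.0
```

```bash
python3 - <<'E'
from look import *
c=look('w8.png')
cv2.imwrite('pics/w8c.png',cv2.resize(cv2.imread('pics/w8.png')[0:240,160:480],None,fx=2.4,fy=2.4,interpolation=cv2.INTER_CUBIC))
for b in blobs(c,(0,150,70),(4,255,255),.056,15,(172,150,70),(180,255,255)): print('red',b)
for b in blobs(c,(15,70,70),(30,255,255),.03,60): print(b)
E
```

```text
t 37.48 p [ 0.569  -0.0219  0.317 ] yaw 82.47 w 0.0437 F [ 0.1  0.  -0.8]
red {'px': (322, 57), 'c': array([0.5857, 0.1018]), 'size': (39, 10), 'ang': 82.5}
{'px': (393, 335), 'c': array([ 0.6246, -0.3015]), 'size': (567, 35), 'ang': -7.6}
{'px': (423, 284), 'c': array([ 0.6915, -0.2239]), 'size': (96, 25), 'ang': -88.7}
{'px': (222, 284), 'c': array([ 0.3998, -0.1851]), 'size': (95, 25), 'ang': 75.1}
{'px': (207, 220), 'c': array([ 0.3987, -0.0842]), 'size': (78, 45), 'ang': 18.9}
{'px': (10, 220), 'c': array([ 0.1369, -0.0411]), 'size': (135, 41), 'ang': 67.1}
{'px': (464, 147), 'c': array([ 0.757 , -0.0281]), 'size': (44, 19), 'ang': -0.9}
{'px': (370, 16), 'c': array([0.6466, 0.1405]), 'size': (56, 30), 'ang': 57.0}
{'px': (272, 16), 'c': array([0.5344, 0.1551]), 'size': (57, 30), 'ang': -70.9}
```

View pics/w8c.png

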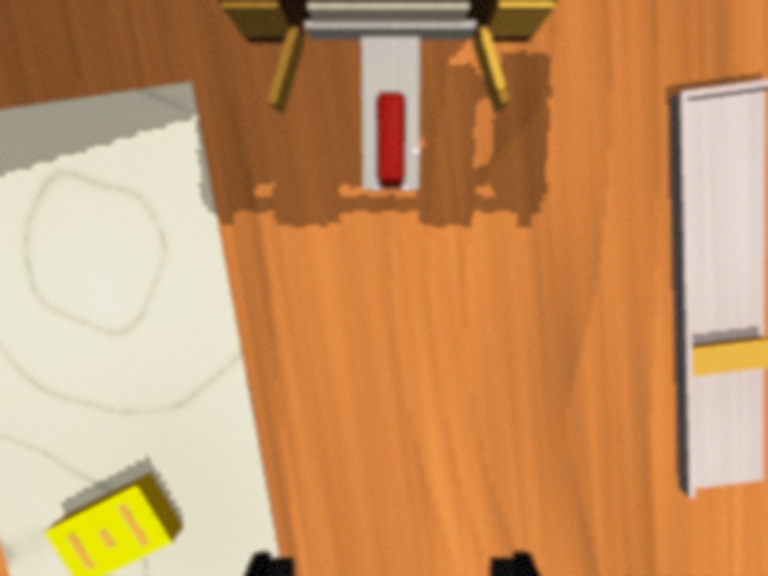

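The galley is flush in the mouth and straight, with the fin at crop (390,138) about 52 mm outside. The gripper is clear of everything, so I'm handing in.

```bash
python3 -c "
from h import *
print(r.close_job())"
```

```text
the job is handed in; nothing more can be done
None
```

I pressed all three cuts on the bench home in nests 1, 3 and 4, slid the loaded galley by its grip fully in against the rack stop, let go, and handed the job in at about 38 s; no verdict came back.

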